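Lock the stirrer bearing bush in the reactor lid with its pin

ROBOT

A 6-joint arm with a two-finger parallel gripper is mounted at the origin on the work surface. World frame = base frame: x ahead of the robot, y to its left, z up, the work surface at z = 0. Lengths are in m, angles in degrees, forces in N, time in s.
With the tool pointing down it reaches from about 0.375 to 0.9 m from the base axis. Payload 3.1 kg.
Tool frame: the origin (TCP) lies midway between the tips of the shut fingers; the grasp point (between the pads) lies 19 mm behind it; z points along the fingers, y is the line along which they close (so a half turn about z gives the same grasp; the last joint's range is limited). The gripper opens to 87 mm and grips with 3 to 60 N. Pads are 19 mm wide; open, the fingers measure 117 mm over their backs; the gripper's body (75 mm by 190 mm) begins 51 mm behind the grasp point.
Start: joints at [-82.42, 30.224, 82.088, -0, 67.689, -10.227], TCP at [0.191, -0.595, 0.183] pointing down, gripper open.
Joint ranges: [-176.69, 176.69], [-43.24, 126.21], [12.49, 139.97], [-82, 262], [0, 151.66], [-163.58, 163.58]. Speed limits (degrees/s): [159.86, 159.86, 180, 180, 180, 180].

INTERFACE

Orientations are given as a 3x3 rotation matrix whose columns are the frame's x, y, z axes.
In Python, from rig import bot, capture gives the robot as it stands.
- The arm moves only by the shell command python3 -m handwheel FILE, which reads ROWS from the file FILE. ROWS is a JSON list of rows, 1 to 20 of them, each an object with the fields pos (a list: dx, dy, dz in m), rot (a list: a rotation vector rx, ry, rz in degrees), finger_gap (the opening from 0.0 (shut) to 1.0 (fully open)); a field left out counts as zero (the opening has to be given); each row is the pose to reach, as a shift and turn from the pose commanded when the command began, along the tool's axes at that moment; what a row does not reach only later rows make up. A row lasts 1/10 s, in which the tool goes at most 0.05 m and 8.59 degrees, less where a joint would pass 70% of its speed; a pose out of reach is approached as far as the arm can. The fingers move at their own pace and stop on an object; the grip force is fixed at half the most. Time passes only in rows, so rows that do not move let the fingers close. It prints the time, the measured TCP pose, the force, the opening and the grip force at its end. Input that does not fit is refused with a message, and nothing moves.
- bot.read_state(): the state, without advancing time (a new reading comes with each control period).
- capture(name): name is "side" or "top"; returns a dict with "color" (400x640x3 uint8, red, green, blue), "K" (3x3 intrinsics, pixels), "view" (4x4, takes a point from world to camera coordinates). Camera axes: x right, y up, looking along -z (the intrinsics and any distortion apply to the point x, -y, -z); pixel columns grow to the right and rows downward; lengths in m; the calibration is good to about 2 mm. A picture is of the moment at which its call begins. There is no depth.
- bot.hand_in(): hands the job in; it is judged then, once.
The state is a dict: "time_s": time; "joint_positions": joint angles; "qvel": joint speeds; "tau": joint torques, N m; "position": TCP position; "tcp_rot": TCP orientation; "force": force on the tool from outside, world axes, zero at the start; "moment": the same for the moment, N m; "opening": opening from 0.0 (shut) to 1.0 (fully open); "grasp_force": force on a finger pad.
Only numpy, scipy, OpenCV 4.12 (cv2) and the standard library are available. Lean on these libraries where they do the work, as an engineer would, in place of code of your own. Each camera call takes 0.05 s, during which the arm holds its last target. There are 200 camera calls.

TASK

The stirrer bearing bush in the reactor lid has to be locked with its pin. Take the pin with the round knurled head from the white rack, and turn the bush until the hole in its flange stands over one of the lid's holes, which the flange hides, so that the pin passes through into the lid, fully home with its head flat on the flange. The bush is stiff and the pin is a loose fit: never force the pin, by pressing it or by turning the bush against it; leave the rest of the bench as it is and let go of everything at the end.

Things in the scene. Friction and masses are not known exactly. Their poses are not given: they have to be found in the camera images.
- pin: the lock pin: steel, 60 g, round stem 10 mm thick and 38 mm long, tapered over its last 3.5 mm to 6 mm; round knurled head 24 mm in diameter, 22 mm high. Origin at the stem's lower end, z up along the pin: the head's underside is at 38 mm, its top at 60 mm. It starts upright in one of the rack's holes, head on the rack, beside a hex bolt and a wing screw
- rack: white plastic block, 44 x 170 mm, 55 mm high, fixed to the bench; three 15 mm holes in a row along its y axis, at -52, 0 and 52 mm from the middle. Origin at the middle of its underside. Heads rest on its top at 55 mm
- bush: bearing bush: aluminium, round flange 120 mm wide, 16 mm thick, with an upright neck. It lies on the boss of the fixed reactor lid (250 mm wide, its caps below 75 mm) and can only turn about its upright axis, either way, without end: stiffly (0.7 N m), staying where it is left. Origin on the axis at the flange's underside, 78 mm above the bench; z up, x to the flange's only pin hole
- neck_top (a point): centre of the top of the bush's round neck, on its axis, 156 mm above the bench. The neck is hollow, 36 mm in outer diameter (46 mm at its foot), and stands 62 mm above the flange: the place to grip and turn the bush
- bush_hole (a point): centre of the pin hole's mouth on the flange's top, 44 mm from the bush's axis and 94 mm above the bench; through hole 11.5 mm in diameter with a 1.5 mm chamfer. The pin falls home by its own weight once a lid hole is under it; then the bush turns only 2 to 3 degrees more before it binds. Do not load the pin against the bush with more than 20 N
- hole_foot (a point): lower end of the pin hole, 16 mm below its mouth, on the boss. Hidden there the boss has six blind holes 60 degrees apart on the same 44 mm radius, 11.5 mm wide, 28 mm deep; nothing on view tells their bearing. At the start the pin hole is 11 to 49 degrees from the next one. Between them the pin stands on the boss, its head 22 mm above the flange, and travels with the bush
- hex_bolt: bystander in the rack: bolt with a six-sided head 30 to 35 mm across, 12 mm high; origin at its lower end. Does not belong in the bush
- wing_screw: bystander in the rack: screw with two upswept wings, 46 mm across; origin at its lower end. Does not belong in the bush
- beaker: bystander: glass beaker, 72 mm wide, 95 mm high; origin under its centre
- grease_jar: bystander: amber jar with a white cap, 60 mm wide, 55 mm high; origin under its centre
- gasket: bystander: flat white ring lying on the bench, 110 mm across, 6 mm thick; origin under its centre
- spanner: bystander: steel spanner lying on the bench
- screwdriver: bystander: screwdriver lying on the bench
- clamp_half: bystander: small forked steel clamp jaw, 50 mm long, 16 mm high, lying on the bench; origin under its centre
Things that resemble listed ones, but are neither listed nor needed, are in the scene too. Leave any blue or green look-alike of the pin alone.

How it is judged:
By the outcome, as a careful person would: the job done as asked, in the order asked, and still so for the second after the job is handed in, with the robot touching nothing.
It also fails if it takes over 67 s, if anything falls off the work surface, if the arm or the gripper's body presses on something with over 40 N, if the wrist force passes 120 N, or if a joint passes its speed limit or range.

## Working session

There is one attempt and no reset: what is moved stays moved. The work goes in short steps, Python scripts to look and compute and a shell command to move; the robot and the scene stay as the last step left them, time stands still between calls to the robot, and variables do not carry over. Pictures are saved under pics/ and viewed, at most 10 in all, crops included, and the job is handed in when it is done.

```bash
mkdir -p pics
cat > h.py <<'E'
import numpy as np, cv2
from rig import bot, capture
def snap(n,f):
    c=capture(n); cv2.imwrite(f'pics/{f}.png',c['color'][:,:,::-1]); np.savez(f'pics/{f}.npz',**c); return c
def load(f): return np.load(f'pics/{f}.npz')
def ray(c,u,v):
    V=c['view'];R=V[:3,:3];t=V[:3,3];d=np.linalg.inv(c['K'])@[u,v,1.];d=R.T@(d*[1,-1,-1]);return -R.T@t,d
def plane(c,u,v,z):
    o,d=ray(c,u,v);return o+d*(z-o[2])/d[2]
def proj(c,p):
    V=c['view'];q=V[:3,:3]@np.array(p)+V[:3,3];q=c['K']@(q*[1,-1,-1]);return q[:2]/q[2]
E
python3 - <<'E'
from h import *
for n in('top','side'):
    c=snap(n,n+'0');print(sorted(c.keys()),c['K'].round(1).tolist(),c['view'].round(3).tolist())
s=bot.read_state();print(s)
E
```

```text
['K', 'color', 'view'] [[374.0, 0.0, 320.9], [0.0, 374.0, 199.5], [0.0, 0.0, 1.0]] [[0.006, -1.0, 0.012, -0.041], [0.981, 0.008, 0.194, -0.565], [-0.195, 0.01, 0.981, -0.988], [0.0, 0.0, 0.0, 1.0]]
['K', 'color', 'view'] [[400.4, 0.0, 317.0], [0.0, 400.4, 203.0], [0.0, 0.0, 1.0]] [[-0.856, -0.516, -0.024, 0.479], [0.253, -0.46, 0.851, -0.263], [-0.45, 0.723, 0.524, -0.809], [0.0, 0.0, 0.0, 1.0]]
{'time_s': 0.1, 'joint_positions': array([-8.24188100e+01,  3.02722754e+01,  8.21489520e+01, -7.94433884e-04,
        6.76884119e+01, -1.02254155e+01]), 'qvel': array([-0.02823273, -0.10561028, -0.17317438,  0.01796754,  0.01282251,
        0.00934654]), 'tau': array([ 3.46135903e-04, -4.40984380e+01, -1.77150607e+01,  6.35682978e-02,
        5.33603760e-02, -4.08625010e-05]), 'position': array([ 0.191074  , -0.59431257,  0.18198469]), 'tcp_rot': array([[ 9.52092574e-01,  3.05809845e-01, -2.65173971e-04],
       [ 3.05809785e-01, -9.52090744e-01,  1.89514745e-03],
       [ 3.27085064e-04, -1.88544861e-03, -9.99998169e-01]]), 'force': array([-0.60730778, -0.12262385, -0.10904303]), 'moment': array([ 0.04690077, -0.01016058, -0.01102666]), 'grasp_force': 0.0, 'opening': 0.9988856527045942}
```

View pics/top0.png

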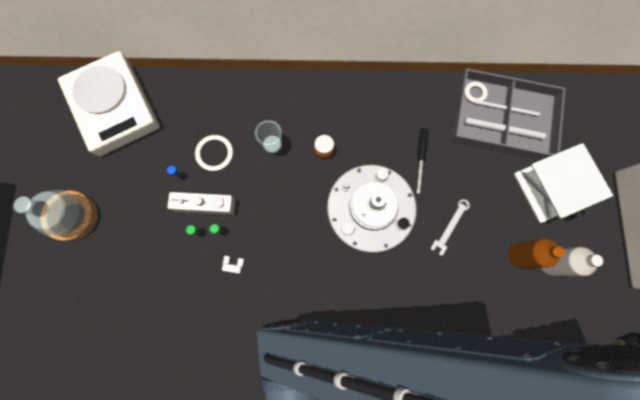

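View pics/side0.png

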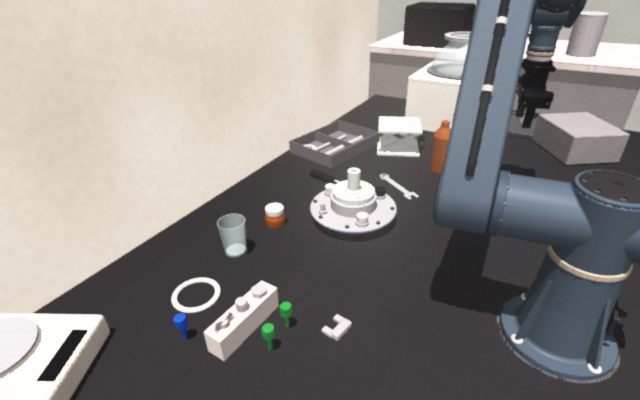

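The top view shows the rack at about (200,203) with three heads on it, and the lid and bush at (375,205). The blue (172,170) and green (191,229), (214,229) look-alikes stand on the bench. The side view shows the rack at (243,318) and the neck at (353,180). I'll enlarge both in one composite.

Run:
```python
from h import *
def cr(f,x,y,w,h): return cv2.resize(cv2.imread(f'pics/{f}.png')[y:y+h,x:x+w],(400,300),interpolation=cv2.INTER_CUBIC)
a=np.hstack([cr('top0',160,172,80,60),cr('side0',200,275,100,75)])
b=np.hstack([cr('top0',324,160,100,75),cr('side0',303,162,100,75)])
cv2.imwrite('pics/c1.png',np.vstack([a,b]))
```

```text
(no output)
```

View pics/c1.png

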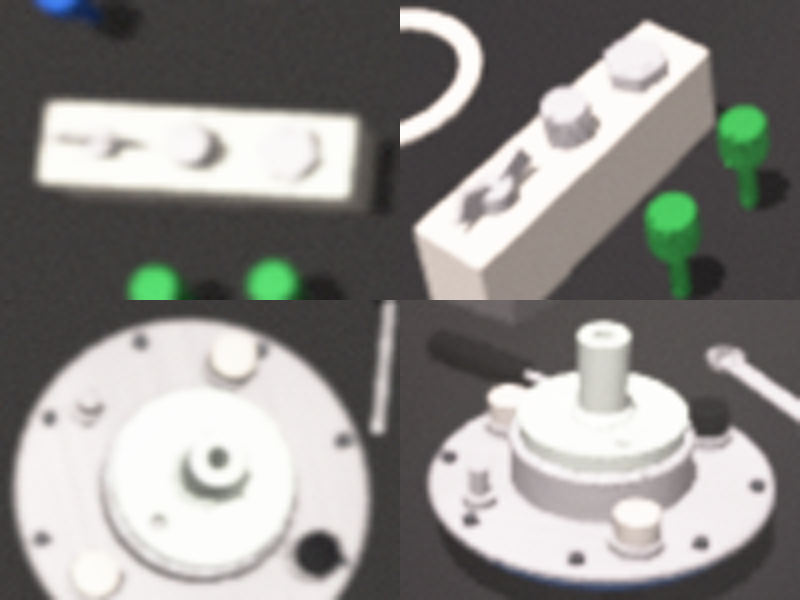

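Candidates in the rack are the wing screw at top px (180,201), the tall round head at (199,201) and the flat hex head at (218,203). The middle one is the pin: round, tall and cylindrical in the side view at (242,303). The flange's pin hole is at top px (363.5,215) and side px (359,198). The neck top is at top px (378.5,199) and side px (353.5,171).

Run:
```python
from h import *
T,S=load('top0'),load('side0')
def tri(a,b):
    A=[];B=[]
    for c,p in((T,a),(S,b)):
        o,d=ray(c,*p);d/=np.linalg.norm(d);P=np.eye(3)-np.outer(d,d);A.append(P);B.append(P@o)
    return np.linalg.lstsq(np.vstack(A),np.hstack(B),rcond=None)[0]
def dark(c,u,v,r=4):
    g=cv2.cvtColor(c['color'],cv2.COLOR_RGB2GRAY).astype(float);u0,v0=int(round(u)),int(round(v))
    w=g[v0-r:v0+r+1,u0-r:u0+r+1];w=np.clip(np.median(w)-6-w,0,None);y,x=np.mgrid[-r:r+1,-r:r+1]
    return u0+(w*x).sum()/w.sum(),v0+(w*y).sum()/w.sum()
ht=dark(T,363.5,215,3);hs=dark(S,359,197.7,3);nt=dark(T,378.5,199,2);ns=(353.5,171)
print(ht,hs,nt)
np.set_printoptions(precision=4,suppress=True)
print('hole',tri(ht,hs),plane(T,*ht,.094),plane(S,*hs,.094))
print('neck',tri(nt,ns),plane(T,*nt,.154),plane(S,*ns,.156))
print('pin',tri((199,201),(242,299)),plane(T,199,201,.077),plane(S,242,299,.077))
# flange disc (bright) top mask / rack
g=cv2.cvtColor(T['color'],cv2.COLOR_RGB2GRAY)
m=(T['color'].min(2)>185).astype(np.uint8);m[:,:160]=0;m[:,240:]=0;m[:190]=0;m[222:]=0
r=cv2.minAreaRect(cv2.findContours(m,0,2)[0][0]if 0 else max(cv2.findContours(m,0,2)[0],key=cv2.contourArea));print(r)
b=cv2.boxPoints(r);P=np.array([plane(T,*p,.055) for p in b]);print(P,P.mean(0))
for n,p in(('other l',(180,201)),('hex',(218,203))):print(n,plane(T,*p,.065))
for p in((172,170),(191,229),(214,229)):print(plane(T,*p,.06))
```

```text
(np.float64(363.2327868852459), np.float64(214.45245901639345)) (np.float64(359.46666666666664), np.float64(200.53333333333333)) (np.float64(377.921875), np.float64(199.08984375))
hole [ 0.5164 -0.1526  0.0821] [ 0.5183 -0.1497  0.094 ] [ 0.5042 -0.1357  0.094 ]
neck [ 0.5475 -0.1805  0.1531] [ 0.5484 -0.18    0.154 ] [ 0.5439 -0.1756  0.156 ]
pin [0.5549 0.2953 0.0768] [0.5543 0.2948 0.077 ] [0.5554 0.2956 0.077 ]
((199.04660034179688, 201.63763427734375), (62.0715446472168, 16.165590286254883), 3.094058036804199)
[[0.5379 0.387  0.055 ]
 [0.5836 0.3885 0.055 ]
 [0.5756 0.2155 0.055 ]
 [0.53   0.2155 0.055 ]] [0.5568 0.3016 0.055 ]
other l [0.5561 0.3507 0.065 ]
hex [0.5514 0.2462 0.065 ]
[0.6456 0.382  0.06  ]
[0.4797 0.3166 0.06  ]
[0.4802 0.2541 0.06  ]
```

```bash
cat >> h.py <<'E'
np.set_printoptions(precision=4,suppress=True)
def go(x,y,z,yaw):
    "tool-axis shift and rz (deg) from the present pose to TCP x,y,z with the closing line at yaw"
    s=bot.read_state();R=s['tcp_rot'];d=R.T@(np.array([x,y,z])-s['position'])
    w=np.degrees(np.arctan2(R[1,1],R[0,1]));print('t',round(s['time_s'],2),'pos',s['position'],'yaw',w.round(2),'->',d,'rz',round(-((yaw-w+180)%360-180),2),'q',s['joint_positions'].round(0),'F',s['force'].round(1),'op',s['opening'].round(3))
E
python3 -c "
from h import *
go(.45,-.2,.26,-40);go(.555,.2955,.14,-2.6)"
```

```text
Traceback (most recent call last):
  File "h.py", line 16, in go
    w=np.degrees(np.arctan2(R[1,1],R[0,1]));print('t',round(s['time_s'],2),'pos',s['position'],'yaw',w.round(2),'->',d,'rz',round(-((yaw-w+180)%360-180),2),'q',s['joint_positions'].round(0),'F',s['force'].round(1),'op',s['opening'].round(3))
                                                                                                                                                                                                                           ^^^^^^^^^^^^^^^^^^
AttributeError: 'float' object has no attribute 'round'
```

```bash
sed -i "s/s\['opening'\].round(3)/round(s['opening'],3)/" h.py
python3 -c "
from h import *
go(.45,-.2,.26,-40);go(.555,.2955,.14,-2.6)"
```

```text
t 0.1 pos [ 0.1911 -0.5943  0.182 ] yaw -72.19 -> [ 0.3671 -0.2964 -0.0773] rz -32.19 q [-82.  30.  82.  -0.  68. -10.] F [-0.6 -0.1 -0.1] op 0.999
t 0.1 pos [ 0.1911 -0.5943  0.182 ] yaw -72.19 -> [ 0.6186 -0.7358  0.0436] rz -69.59 q [-82.  30.  82.  -0.  68. -10.] F [-0.6 -0.1 -0.1] op 0.999
```

```bash
echo '[{"pos": [0.05,-0.04,-0.04],"rot": [0,0,-4],"finger_gap": 0.75},{"pos": [0.37,-0.3,-0.077],"rot": [0,0,-32],"finger_gap": 0.75},{"pos": [0.37,-0.3,-0.077],"rot": [0,0,-32],"finger_gap": 0.75},{"pos": [0.37,-0.3,-0.077],"rot": [0,0,-32],"finger_gap": 0.75},{"pos": [0.37,-0.3,-0.077],"rot": [0,0,-32],"finger_gap": 0.75},{"pos": [0.37,-0.3,-0.077],"rot": [0,0,-32],"finger_gap": 0.75},{"pos": [0.37,-0.3,-0.077],"rot": [0,0,-32],"finger_gap": 0.75},{"pos": [0.37,-0.3,-0.077],"rot": [0,0,-32],"finger_gap": 0.75},{"pos": [0.37,-0.3,-0.077],"rot": [0,0,-32],"finger_gap": 0.75},{"pos": [0.62,-0.736,0.043],"rot": [0,0,-69.6],"finger_gap": 0.75},{"pos": [0.62,-0.736,0.043],"rot": [0,0,-69.6],"finger_gap": 0.75},{"pos": [0.62,-0.736,0.043],"rot": [0,0,-69.6],"finger_gap": 0.75},{"pos": [0.62,-0.736,0.043],"rot": [0,0,-69.6],"finger_gap": 0.75},{"pos": [0.62,-0.736,0.043],"rot": [0,0,-69.6],"finger_gap": 0.75},{"pos": [0.62,-0.736,0.043],"rot": [0,0,-69.6],"finger_gap": 0.75},{"pos": [0.62,-0.736,0.043],"rot": [0,0,-69.6],"finger_gap": 0.75},{"pos": [0.62,-0.736,0.043],"rot": [0,0,-69.6],"finger_gap": 0.75},{"pos": [0.62,-0.736,0.043],"rot": [0,0,-69.6],"finger_gap": 0.75},{"pos": [0.62,-0.736,0.043],"rot": [0,0,-69.6],"finger_gap": 0.75},{"pos": [0.62,-0.736,0.043],"rot": [0,0,-69.6],"finger_gap": 0.75}]' > rows.txt && python3 -m handwheel rows.txt
python3 -c "
from h import *
go(.555,.2955,.14,-2.6)"
```

```text
time_s: 2.1
position: [0.5561, 0.2974, 0.1389]
tcp_rot: [[0.045, 0.999, -0.001], [0.999, -0.045, -0.0], [-0.0, -0.001, -1.0]]
force: [0.2, -0.3, -0.9]
opening: 0.751
grasp_force: 0.0
t 2.1 pos [0.5561 0.2974 0.1389] yaw -2.57 -> [-0.0019 -0.001  -0.0011] rz 0.03 q [18. 34. 84. -0. 63. 21.] F [ 0.2 -0.3 -0.9] op 0.751
```

```bash
echo '[{"pos": [-0.002,-0.001,0.04],"finger_gap": 0.75},{"pos": [-0.002,-0.001,0.075],"finger_gap": 0.75},{"pos": [-0.002,-0.001,0.087],"finger_gap": 0.75},{"pos": [-0.002,-0.001,0.087],"finger_gap": 0.75},{"pos": [-0.002,-0.001,0.087],"finger_gap": 0},{"pos": [-0.002,-0.001,0.087],"finger_gap": 0},{"pos": [-0.002,-0.001,0.087],"finger_gap": 0},{"pos": [-0.002,-0.001,0.087],"finger_gap": 0},{"pos": [-0.002,-0.001,0.087],"finger_gap": 0},{"pos": [-0.002,-0.001,0.087],"finger_gap": 0}]' > rows.txt && python3 -m handwheel rows.txt
python3 -c "
from h import *
go(.555,.2955,.14,-2.6)"
```

```text
time_s: 3.1
position: [0.5555, 0.2934, 0.0533]
tcp_rot: [[0.045, 0.999, 0.001], [0.999, -0.045, 0.0], [0.0, 0.001, -1.0]]
force: [0.6, 0.1, -0.2]
opening: 0.292
grasp_force: 0.0
t 3.1 pos [0.5555 0.2934 0.0533] yaw -2.6 -> [ 0.0021 -0.0005 -0.0867] rz 0.0 q [18. 40. 88.  0. 53. 20.] F [ 0.6  0.1 -0.2] op 0.292
```

```bash
echo '[{"finger_gap": 0},{"finger_gap": 0},{"finger_gap": 0},{"finger_gap": 0},{"pos": [0,0,-0.02],"finger_gap": 0},{"pos": [0,0,-0.06],"finger_gap": 0},{"pos": [0,0,-0.1],"finger_gap": 0},{"pos": [0,0,-0.14],"finger_gap": 0},{"pos": [0,0,-0.14],"finger_gap": 0},{"pos": [0,0,-0.14],"finger_gap": 0}]' > rows.txt && python3 -m handwheel rows.txt
python3 - <<'E'
from h import *
a=snap('top','top1');b=snap('side','side1')
def cr(f,x,y,w,h): return cv2.resize(cv2.imread(f'pics/{f}.png')[y:y+h,x:x+w],(400,300),interpolation=cv2.INTER_CUBIC)
go(.5,-.15,.2,44)
p=proj(b,bot.read_state()['position']).astype(int);print(p,bot.read_state()['grasp_force'])
cv2.imwrite('pics/c2.png',np.vstack([np.hstack([cr('top1',324,160,100,75),cr('side1',303,162,100,75)]),np.hstack([cr('top1',344,190,40,30),cr('side1',p[0]-60,p[1]-50,120,90)])]))
E
```

```text
time_s: 4.1
position: [0.5557, 0.2935, 0.194]
tcp_rot: [[0.045, 0.999, 0.002], [0.999, -0.045, 0.001], [0.001, 0.002, -1.0]]
force: [0.0, 0.2, 0.0]
opening: 0.005
grasp_force: 0.0
t 4.2 pos [0.554  0.2929 0.1914] yaw -2.59 -> [-0.4449 -0.0339 -0.008 ] rz -46.59 q [18. 30. 81. -0. 69. 20.] F [ 0.3 -0.5 -1.5] op 0.005
[235 253] 0.0
```

View pics/c2.png

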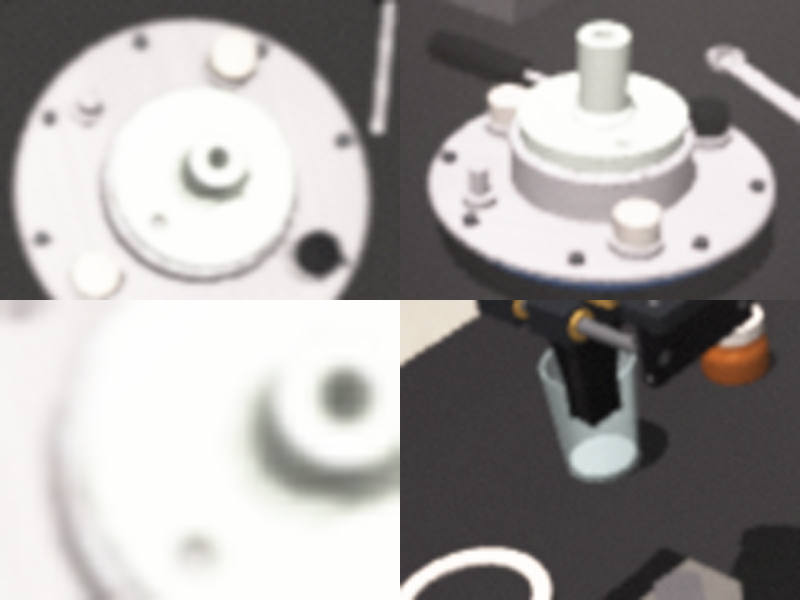

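The gripper closed on nothing: opening is 0.005, and side px (235,253) shows bare fingertips. I need to see what happened at the rack.

Run:
```python
from h import *
def cr(f,x,y,w,h,W=400): return cv2.resize(cv2.imread(f'pics/{f}.png')[y:y+h,x:x+w],(W,300),interpolation=cv2.INTER_CUBIC)
cv2.imwrite('pics/c3.png',np.vstack([np.hstack([cr('side1',160,215,160,120),cr('side1',200,275,100,75)]),np.hstack([cr('top1',150,160,120,90),cr('top1',160,172,80,60)])]))
```

```text
(no output)
```

View pics/c3.png

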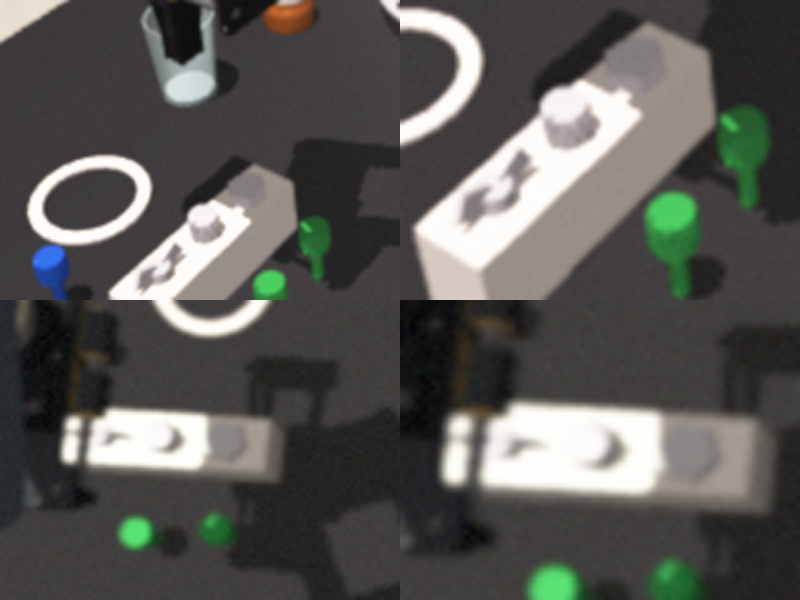

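Run:
```python
from h import *
T,S=load('top1'),load('side1')
print('base',proj(S,(0,0,0)),'tip0',proj(load('side0'),(.191,-.595,.183)))
for z in(.19,.21,.22):print(z,proj(S,(.5545,.293,z)),proj(T,(.5545,.293,z)))
print(plane(T,199,201,.077),plane(T,170,203,.055),plane(T,231,205,.055),proj(T,(.555,.2934,.065)),proj(S,(.555,.2934,.065)))
im=S['color'];im2=cv2.imread('pics/side1.png')
a=cv2.resize(im2[150:350,140:340],(600,600))
for p,c in(((.5545,.293,.1914),(0,0,255)),((.555,.2934,.077),(255,0,0))):
    q=(proj(S,p)-[140,150])*3;cv2.circle(a,tuple(int(i) for i in q),4,c,-1)
cv2.imwrite('pics/c4.png',a)
```

```text
base [553.9854 333.3278] tip0 [518.3609 133.1896]
0.19 [235.844  254.4053] [185.4063 192.0358]
0.21 [234.4277 245.8915] [182.5074 190.2299]
0.22 [233.7044 241.5431] [181.0094 189.2967]
[0.5543 0.2948 0.077 ] [0.5522 0.3816 0.055 ] [0.548  0.2126 0.055 ] [200.8867 201.5829] [243.5499 302.6772]
```

View pics/c4.png

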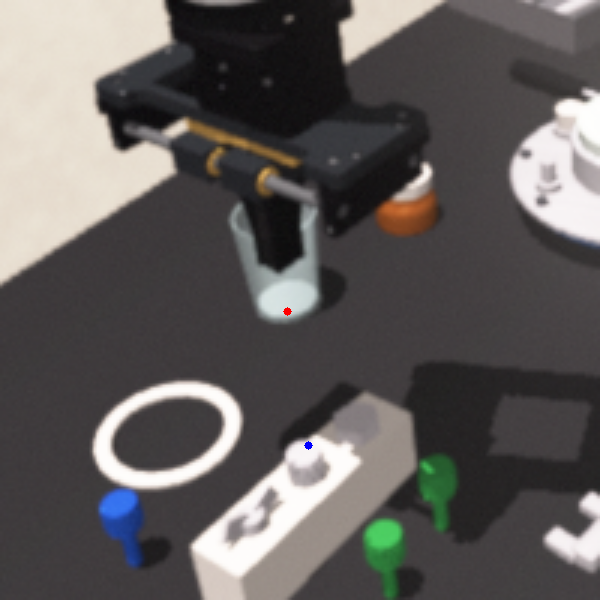

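The fingertips appear at side px (232,240), where the reported TCP (red) projects to (235,253). That puts them about 30 mm higher than reported, so the fingers shut above the head, and the pin (blue mark on its head) is undisturbed. I'll go about 30 mm lower, with the fingers straddling the rack clear on both sides, and close in two stages as a probe.

```bash
echo '[{"finger_gap": 0.75},{"pos": [0.002,0.001,0.03],"finger_gap": 0.75},{"pos": [0.002,0.001,0.07],"finger_gap": 0.75},{"pos": [0.002,0.001,0.11],"finger_gap": 0.75},{"pos": [0.002,0.001,0.14],"finger_gap": 0.75},{"pos": [0.002,0.001,0.155],"finger_gap": 0.75},{"pos": [0.002,0.001,0.167],"finger_gap": 0.75},{"pos": [0.002,0.001,0.167],"finger_gap": 0.75},{"pos": [0.002,0.001,0.167],"finger_gap": 0.35},{"pos": [0.002,0.001,0.167],"finger_gap": 0.35},{"pos": [0.002,0.001,0.167],"finger_gap": 0.35},{"pos": [0.002,0.001,0.167],"finger_gap": 0.35},{"pos": [0.002,0.001,0.167],"finger_gap": 0.35},{"pos": [0.002,0.001,0.167],"finger_gap": 0.35}]' > rows.txt && python3 -m handwheel rows.txt
python3 - <<'E'
from h import *
go(.555,.295,.024,-2.6);c=snap('side','side2')
cv2.imwrite('pics/c5.png',cv2.resize(cv2.imread('pics/side2.png')[210:360,160:310],(600,600),interpolation=cv2.INTER_CUBIC))
E
```

```text
time_s: 5.6
position: [0.5565, 0.2954, 0.0262]
tcp_rot: [[0.045, 0.999, 0.0], [0.999, -0.045, 0.0], [0.0, 0.0, -1.0]]
force: [0.2, 1.0, 0.1]
opening: 0.366
grasp_force: 0.0
t 5.6 pos [0.5565 0.2954 0.0262] yaw -2.59 -> [-0.0004 -0.0015  0.0022] rz 0.01 q [18. 42. 88. -0. 50. 20.] F [0.2 1.  0.1] op 0.366
```

View pics/c5.png

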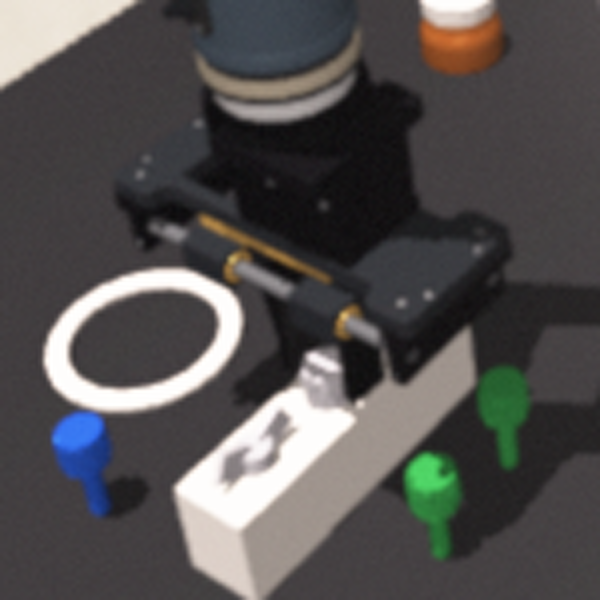

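The fingers now straddle the head at crop (322,378), and the tips are at the rack-top level. Next I close, then lift slightly.

```bash
echo '[{"finger_gap": 0},{"finger_gap": 0},{"finger_gap": 0},{"finger_gap": 0},{"finger_gap": 0}]' > rows.txt && python3 -m handwheel rows.txt
python3 -c "
from h import *
go(.555,.295,.024,-2.6);print(bot.read_state()['grasp_force'])"
```

```text
time_s: 6.15
position: [0.5563, 0.2953, 0.0258]
tcp_rot: [[0.045, 0.999, -0.0], [0.999, -0.045, -0.0], [-0.0, -0.0, -1.0]]
force: [1.0, -0.2, -0.1]
opening: 0.252
grasp_force: 30.0
t 6.15 pos [0.5563 0.2953 0.0258] yaw -2.6 -> [-0.0003 -0.0013  0.0018] rz 0.0 q [18. 42. 88.  0. 50. 20.] F [ 1.  -0.2 -0.1] op 0.252
30.000069737434387
```

Contact is firm, but 0.252 (22 mm) is less than the 24 mm head, so the grip may be off-centre on a chord. I'll open, shift 6 mm along the rack (+y) and compare.

```bash
echo '[{"finger_gap": 0.4},{"finger_gap": 0.4},{"pos": [0.006,0,0.002],"finger_gap": 0.4},{"pos": [0.006,0,0.002],"finger_gap": 0.4},{"pos": [0.006,0,0.002],"finger_gap": 0},{"pos": [0.006,0,0.002],"finger_gap": 0},{"pos": [0.006,0,0.002],"finger_gap": 0},{"pos": [0.006,0,0.002],"finger_gap": 0},{"pos": [0.006,0,0.002],"finger_gap": 0}]' > rows.txt && python3 -m handwheel rows.txt
python3 -c "
from h import *
go(.555,.3,.024,-2.6);print(bot.read_state()['grasp_force'])"
```

```text
time_s: 7.05
position: [0.5566, 0.3012, 0.0238]
tcp_rot: [[0.045, 0.999, -0.0], [0.999, -0.045, -0.0], [-0.0, -0.0, -1.0]]
force: [-0.3, -0.1, -0.9]
opening: 0.254
grasp_force: 30.0
t 7.05 pos [0.5566 0.3012 0.0238] yaw -2.6 -> [-0.0013 -0.0015 -0.0002] rz 0.0 q [18. 42. 88. -0. 50. 21.] F [-0.3 -0.1 -0.9] op 0.254
29.99993473291397
```

The opening is unchanged, so that is the true diameter and the grip is good. Now I lift and carry it near the bush.

```bash
echo '[{"pos": [0,0,-0.02],"finger_gap": 0},{"pos": [0,0,-0.06],"finger_gap": 0},{"pos": [0,0,-0.11],"finger_gap": 0},{"pos": [0,0,-0.145],"finger_gap": 0},{"pos": [-0.03,0,-0.15],"rot": [0,0,-4],"finger_gap": 0},{"pos": [-0.07,-0.005,-0.15],"rot": [0,0,-11],"finger_gap": 0},{"pos": [-0.11,-0.01,-0.15],"rot": [0,0,-18],"finger_gap": 0},{"pos": [-0.15,-0.012,-0.15],"rot": [0,0,-25],"finger_gap": 0},{"pos": [-0.19,-0.014,-0.15],"rot": [0,0,-32],"finger_gap": 0},{"pos": [-0.23,-0.016,-0.15],"rot": [0,0,-39],"finger_gap": 0},{"pos": [-0.27,-0.018,-0.15],"rot": [0,0,-46.6],"finger_gap": 0},{"pos": [-0.31,-0.02,-0.15],"rot": [0,0,-46.6],"finger_gap": 0},{"pos": [-0.35,-0.02,-0.15],"rot": [0,0,-46.6],"finger_gap": 0},{"pos": [-0.38,-0.02,-0.15],"rot": [0,0,-46.6],"finger_gap": 0},{"pos": [-0.40,-0.02,-0.15],"rot": [0,0,-46.6],"finger_gap": 0},{"pos": [-0.41,-0.02,-0.15],"rot": [0,0,-46.6],"finger_gap": 0},{"pos": [-0.42,-0.02,-0.15],"rot": [0,0,-46.6],"finger_gap": 0},{"pos": [-0.42,-0.02,-0.15],"rot": [0,0,-46.6],"finger_gap": 0},{"pos": [-0.42,-0.02,-0.15],"rot": [0,0,-46.6],"finger_gap": 0}]' > rows.txt && python3 -m handwheel rows.txt
python3 - <<'E'
from h import *
go(.518,-.15,.17,44);c=snap('side','side3');s=bot.read_state();print(s['grasp_force'])
p=s['position'];q=proj(c,p-[0,0,.007]);print(q, proj(c,(.5183,-.1497,.094)))
cv2.imwrite('pics/c6.png',cv2.resize(cv2.imread('pics/side3.png')[110:260,280:430],(600,600),interpolation=cv2.INTER_CUBIC))
E
```

```text
time_s: 8.95
position: [0.5175, -0.1165, 0.1738]
tcp_rot: [[-0.695, 0.719, -0.0], [0.719, 0.695, 0.001], [0.001, 0.0, -1.0]]
force: [-0.3, 1.5, -0.5]
opening: 0.252
grasp_force: 30.0
t 8.95 pos [ 0.5175 -0.1165  0.1738] yaw 44.03 -> [-0.0244 -0.0229  0.0038] rz 0.03 q [-25.  24.  96.   0.  60. -69.] F [-0.3  1.5 -0.5] op 0.252
30.000073313713074
[352.444  178.6799] [357.0782 196.9278]
```

View pics/c6.png

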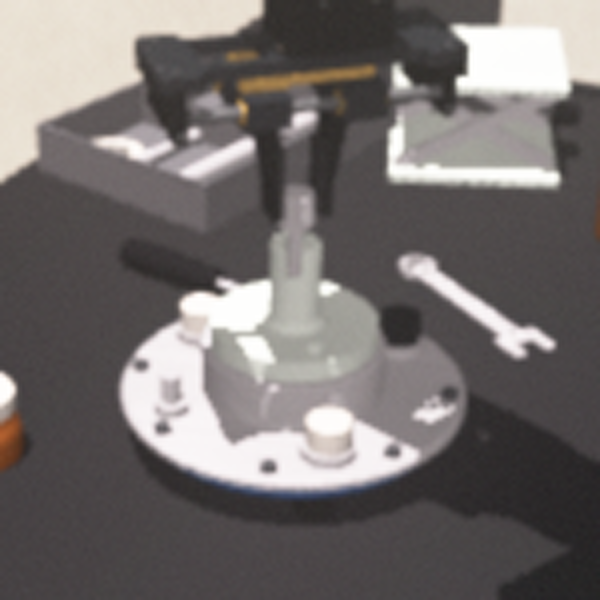

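Run:
```python
from h import *
T,S=load('top1'),load('side1')
def loc(c,u,v,r,pol):
    g=cv2.cvtColor(c['color'],cv2.COLOR_RGB2GRAY).astype(np.float32);g=cv2.resize(g,None,fx=8,fy=8,interpolation=cv2.INTER_CUBIC)
    U,V=int((u+.5)*8),int((v+.5)*8);R=int(r*8);w=g[V-R:V+R+1,U-R:U+R+1]*pol
    y,x=np.mgrid[-R:R+1,-R:R+1];bg=np.percentile(w,50);w=np.clip(w-bg-.3*(w.max()-bg),0,None)
    return (U+(w*x).sum()/w.sum())/8-.5,(V+(w*y).sum()/w.sum())/8-.5,w.max()
ht=loc(T,363.4,214.6,2.5,-1);hs=loc(S,358.6,197.3,2.2,-1);nt=loc(T,378.2,199.2,2.5,-1);ns=loc(S,353.5,170.6,2,-1)
for n,p,c,z in(('hole T',ht,T,.094),('hole S',hs,S,.094),('neck T',nt,T,.155),('neck S',ns,S,.155)):print(n,np.array(p),plane(c,*p[:2],z))
# flange-lid outline circle in top: bright disc on dark
m=(cv2.cvtColor(T['color'],cv2.COLOR_RGB2GRAY)>225).astype(np.uint8)
m[:,:330]=0;m[:,420:]=0;m[:170]=0;m[:240]if 0 else None
n,l,st,ce=cv2.connectedComponentsWithStats(m)
for i in range(1,n):
    if st[i,4]>300:
        k=max(cv2.findContours((l==i).astype(np.uint8),0,1)[0],key=cv2.contourArea);h=cv2.convexHull(k);e=cv2.fitEllipse(h);print(st[i],e,plane(T,*e[0],.094))
V=S['view'];print('cams',*[-c['view'][:3,:3].T@c['view'][:3,3] for c in(T,S)])
```

```text
hole T [363.1507 214.1523  28.4843] [ 0.5191 -0.1495  0.094 ]
hole S [357.978  197.3967   9.6925] [ 0.515  -0.1486  0.094 ]
neck T [377.8279 199.0246  34.4827] [ 0.5483 -0.1796  0.155 ]
neck S [352.6913 170.0422  23.8076] [ 0.5493 -0.1815  0.155 ]
[ 330  170   84   81 4643] ((371.25775146484375, 208.13864135742188), (83.29691314697266, 85.89486694335938), 122.1644515991211) [ 0.5355 -0.1715  0.094 ]
cams [ 0.3624 -0.0262  1.0794] [0.1123 0.7109 0.6602]
```

```bash
echo '[{"pos": [-0.012,-0.012,0],"finger_gap": 0},{"pos": [-0.024,-0.023,0.0],"finger_gap": 0},{"pos": [-0.024,-0.023,0.03],"finger_gap": 0},{"pos": [-0.024,-0.023,0.055],"finger_gap": 0},{"pos": [-0.024,-0.023,0.068],"finger_gap": 0},{"pos": [-0.024,-0.023,0.068],"finger_gap": 0},{"pos": [-0.024,-0.023,0.068],"finger_gap": 0}]' > rows.txt && python3 -m handwheel rows.txt
python3 - <<'E'
from h import *
go(.5175,-.1495,.106,44);c=snap('side','side4');s=bot.read_state();print(s['grasp_force'])
p=s['position'];q=proj(c,p-[0,0,.007]);print(q, proj(c,(.5175,-.1495,.094)))
cv2.imwrite('pics/c7.png',cv2.resize(cv2.imread('pics/side4.png')[150:230,313:393],(600,600),interpolation=cv2.INTER_CUBIC))
E
```

```text
time_s: 9.7
position: [0.5182, -0.1516, 0.1059]
tcp_rot: [[-0.694, 0.72, 0.0], [0.72, 0.694, -0.0], [-0.0, -0.0, -1.0]]
force: [-0.6, -0.3, -0.7]
opening: 0.254
grasp_force: 30.0
t 9.7 pos [ 0.5182 -0.1516  0.1059] yaw 43.97 -> [ 0.002   0.001  -0.0001] rz -0.03 q [-28.  30.  99.  -0.  51. -72.] F [-0.6 -0.3 -0.7] op 0.254
30.000069737434387
[357.351  194.8683] [357.3081 197.0321]
```

View pics/c7.png

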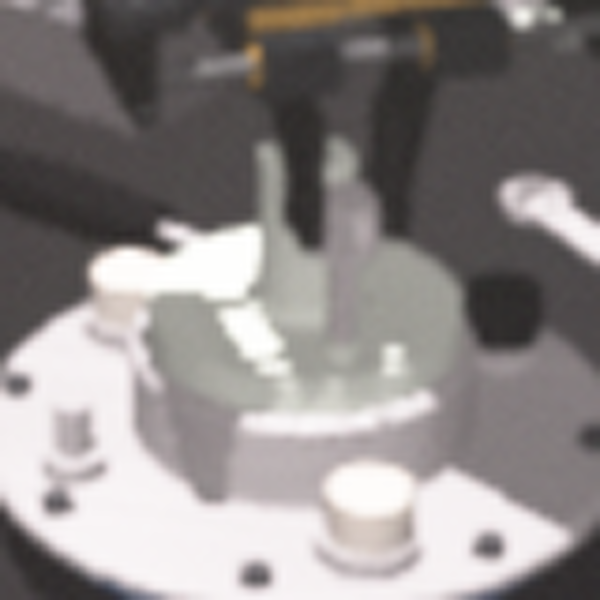

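The stem tip is at about px (358,197), right on the measured hole mouth at (358,197). I'll descend gently and watch the force.

```bash
echo '[{"pos": [0.001,0,0.002],"finger_gap": 0},{"pos": [0.001,0,0.004],"finger_gap": 0},{"pos": [0.001,0,0.005],"finger_gap": 0},{"pos": [0.001,0,0.005],"finger_gap": 0}]' > rows.txt && python3 -m handwheel rows.txt; echo '[{"pos": [0,0,0.001],"finger_gap": 0},{"pos": [0,0,0.002],"finger_gap": 0},{"pos": [0,0,0.002],"finger_gap": 0}]' > rows.txt && python3 -m handwheel rows.txt | grep -E 'pos|force'; python3 -c "
from h import *
go(.5175,-.1495,.088,44);print(bot.read_state()['moment'])"
```

```text
time_s: 10.15
position: [0.5171, -0.1498, 0.101]
tcp_rot: [[-0.695, 0.719, 0.0], [0.719, 0.695, -0.0], [-0.0, 0.0, -1.0]]
force: [-0.4, 0.5, -1.0]
opening: 0.252
grasp_force: 30.0
position: [0.517, -0.1498, 0.0987]
force: [0.2, 0.4, -0.4]
grasp_force: 30.0
t 10.45 pos [ 0.517  -0.1498  0.0987] yaw 44.01 -> [-0.0001  0.0006  0.0107] rz 0.01 q [-28.  30.  99.  -0.  50. -72.] F [ 0.2  0.4 -0.4] op 0.252
[ 0.0507 -0.1035 -0.009 ]
```

```bash
echo '[{"pos": [0,0,0.001],"finger_gap": 0},{"pos": [0,0,0.002],"finger_gap": 0},{"pos": [0,0,0.002],"finger_gap": 0}]' > rows.txt && python3 -m handwheel rows.txt | grep -E 'pos|force';echo '[{"pos": [0,0,0.001],"finger_gap": 0},{"pos": [0,0,0.002],"finger_gap": 0},{"pos": [0,0,0.002],"finger_gap": 0}]' > rows.txt && python3 -m handwheel rows.txt | grep -E 'pos|force'
```

```text
position: [0.517, -0.1498, 0.0967]
force: [-0.2, -0.0, 0.3]
grasp_force: 30.0
position: [0.517, -0.1498, 0.0947]
force: [-0.3, 0.1, -1.1]
grasp_force: 30.0
```

```bash
echo '[{"pos": [0,0,0.001],"finger_gap": 0},{"pos": [0,0,0.002],"finger_gap": 0},{"pos": [0,0,0.003],"finger_gap": 0},{"pos": [0,0,0.003],"finger_gap": 0}]' > rows.txt && python3 -m handwheel rows.txt | grep -E 'pos|force';echo '[{"pos": [0,0,0.001],"finger_gap": 0},{"pos": [0,0,0.002],"finger_gap": 0},{"pos": [0,0,0.003],"finger_gap": 0},{"pos": [0,0,0.003],"finger_gap": 0}]' > rows.txt && python3 -m handwheel rows.txt | grep -E 'pos|force'
```

```text
position: [0.517, -0.1498, 0.0917]
force: [0.5, -0.1, -0.8]
grasp_force: 30.0
position: [0.517, -0.1498, 0.0887]
force: [-1.2, 0.8, -0.4]
grasp_force: 30.0
```

The stem is about 12 mm into the hole with no contact force. I release, rise, open fully and move over the neck.

```bash
echo '[{"finger_gap": 0.5},{"finger_gap": 0.5},{"finger_gap": 0.5},{"pos": [0,0,-0.01],"finger_gap": 0.5},{"pos": [0,0,-0.04],"finger_gap": 0.5},{"pos": [0,0,-0.08],"finger_gap": 0.5},{"pos": [0,0,-0.09],"finger_gap": 1},{"pos": [-0.02,0,-0.09],"finger_gap": 1},{"pos": [-0.044,-0.001,-0.09],"finger_gap": 1},{"pos": [-0.044,-0.001,-0.09],"finger_gap": 1},{"pos": [-0.044,-0.001,-0.09],"finger_gap": 1}]' > rows.txt && python3 -m handwheel rows.txt
python3 - <<'E'
from h import *
c=snap('side','side5');go(.5485,-.1803,.085,46)
print([proj(c,(.517,-.1498,z)).round(1) for z in(.138,.116,.094)])
g=c['color'].mean(2).astype(int);print(g[164:204:2,346:372:2])
E
```

```text
time_s: 12.95
position: [0.5463, -0.1819, 0.1785]
tcp_rot: [[-0.694, 0.72, -0.001], [0.72, 0.694, 0.001], [0.002, -0.0, -1.0]]
force: [-0.4, 0.5, 0.3]
opening: 0.868
grasp_force: 0.0
t 13.0 pos [ 0.5458 -0.1814  0.1784] yaw 44.0 -> [-0.0013  0.0027  0.0934] rz -2.0 q [-30.  27.  90.   0.  64. -74.] F [-0.7  0.1  0.1] op 0.912
[array([358., 183.]), array([357.8, 190.1]), array([357.5, 197. ])]
[[ 78  77  78  78  77  78  79  80  78  78  80  78  79]
 [ 78  79  82  91  97  83  79  78  80  77  81  77  79]
 [ 77 126 229 243 229 139 131  87  79  77  79  79  78]
 [ 80 146 176 180 180 164 234 143  74  79  80  80  80]
 [ 82 151 168 234 236 234 242 146  77  80  79  79  79]
 [ 81 141 165 215 215 208 182 120  78  81  82  80  79]
 [ 83 142 167 209 209 200 177 109  79  78  80  79  77]
 [ 84 143 166 208 207 201 174 107  81  80  79  79  81]
 [126 145 168 209 207 202 183 137 103  87  80  77  79]
 [154 149 171 209 216 237 243 241 209 151 128  93  79]
 [150 152 188 210 203 237 242 242 222 159 158 149 122]
 [145 153 204 209 190 178 182 187 162 184 157 156 156]
 [148 157 204 208 186 173 163 170 172 236 238 215 157]
 [168 238 240 234 213 172 167 166 205 252 252 252 236]
 [241 250 253 254 254 219 162 206 249 252 252 252 252]
 [252 252 251 248 248 181 151 162 234 247 252 252 252]
 [252 252 252 252 251 164 149 149 153 237 252 252 245]
 [252 252 252 252 252 246 213 213 234 250 244 228 169]
 [234 241 243 245 247 245 242 241 227 200 187 170 170]
 [209 208 208 204 211 203 206 201 198 192 188 207 236]]
```

The pin stands in the flange: its bright head top is at about (359,183), predicted (358,183), and the stem foot is at (358,196). Next I descend and grip the neck.

```bash
echo '[{"pos": [-0.001,0.003,0.02],"rot": [0,0,-2],"finger_gap": 1},{"pos": [-0.001,0.003,0.05],"rot": [0,0,-2],"finger_gap": 1},{"pos": [-0.001,0.003,0.08],"rot": [0,0,-2],"finger_gap": 1},{"pos": [-0.001,0.003,0.093],"rot": [0,0,-2],"finger_gap": 1},{"pos": [-0.001,0.003,0.093],"rot": [0,0,-2],"finger_gap": 1},{"pos": [-0.001,0.003,0.093],"rot": [0,0,-2],"finger_gap": 0},{"pos": [-0.001,0.003,0.093],"rot": [0,0,-2],"finger_gap": 0},{"pos": [-0.001,0.003,0.093],"rot": [0,0,-2],"finger_gap": 0},{"pos": [-0.001,0.003,0.093],"rot": [0,0,-2],"finger_gap": 0},{"pos": [-0.001,0.003,0.093],"rot": [0,0,-2],"finger_gap": 0},{"pos": [-0.001,0.003,0.093],"rot": [0,0,-2],"finger_gap": 0},{"pos": [-0.001,0.003,0.093],"rot": [0,0,-2],"finger_gap": 0},{"pos": [-0.001,0.003,0.093],"rot": [0,0,-2],"finger_gap": 0},{"pos": [-0.001,0.003,0.093],"rot": [0,0,-2],"finger_gap": 0},{"pos": [-0.001,0.003,0.093],"rot": [0,0,-2],"finger_gap": 0}]' > rows.txt && python3 -m handwheel rows.txt
cat > trk.py <<'E'
from h import *
import sys,os
c=capture('side');g=c['color'];s=bot.read_state();P=s['position']
if not os.path.exists('ref.npy'): np.save('ref.npy',g)
r=np.load('ref.npy');t=r[179:200,353:366]
m=cv2.matchTemplate(g[165:215,335:385],t,cv2.TM_CCOEFF_NORMED);_,v,_,l=cv2.minMaxLoc(m)
pv=np.load('prev.npy') if os.path.exists('prev.npy') else g
np.save('prev.npy',g);d=cv2.absdiff(g[172:202,343:380],pv[172:202,343:380]).astype(float).mean()
R=s['tcp_rot'];print('t',round(s['time_s'],2),'yaw',np.degrees(np.arctan2(R[1,1],R[0,1])).round(2),'shift',(l[0]-18,l[1]-14),'score',round(v,3),'diff',round(d,2),'F',s['force'].round(1),'Mz',s['moment'].round(2),'op',round(s['opening'],3),'pos',P)
E
python3 trk.py
```

```text
time_s: 14.5
position: [0.5489, -0.1817, 0.0858]
tcp_rot: [[-0.72, 0.694, -0.002], [0.694, 0.72, -0.001], [0.0, -0.002, -1.0]]
force: [-2.8, -3.4, 1.3]
opening: 0.394
grasp_force: 30.0
t 14.55 yaw 46.04 shift (0, 0) score 1.0 diff 0.0 F [-4.3 -4.   1.4] Mz [-0.66  0.47  0.05] op 0.398 pos [ 0.5489 -0.1817  0.0858]
```

```bash
echo '[{"rot": [0,0,1],"finger_gap": 0},{"rot": [0,0,2],"finger_gap": 0},{"rot": [0,0,2],"finger_gap": 0}]' > rows.txt && python3 -m handwheel rows.txt>/dev/null; python3 trk.py;echo '[{"rot": [0,0,1],"finger_gap": 0},{"rot": [0,0,2],"finger_gap": 0},{"rot": [0,0,2],"finger_gap": 0}]' > rows.txt && python3 -m handwheel rows.txt>/dev/null; python3 trk.py
```

```text
t 14.9 yaw 44.17 shift (0, 0) score 0.992 diff 1.91 F [-4.  -3.5  1.6] Mz [-0.66  0.51  0.59] op 0.394 pos [ 0.5489 -0.1817  0.0858]
t 15.25 yaw 42.17 shift (-3, 0) score 0.884 diff 8.12 F [-3.8 -3.5  1.8] Mz [-0.67  0.49  0.5 ] op 0.396 pos [ 0.5489 -0.1817  0.0858]
```

Run:
```python
from h import *
for f in('ref','prev'):print(np.load(f+'.npy').mean(2).astype(int)[174:206:2,344:372:2])
```

```text
[[ 46  44  78 158 189 183 176 165 111  47  64  73  74  75]
 [ 46  44  77 159 172 176 176 164  92  48  65  74  74  75]
 [ 45  44  80 160 172 177 176 164  90  45  67  73  74  75]
 [128  53  82 161 173 177 178 174 127  88  76  76  75  72]
 [152  80 108 163 173 191 232 244 240 207 148 123  90  74]
 [154 146 147 165 173 185 237 242 242 222 156 155 147 119]
 [156 142 148 165 175 174 175 187 183 157 152 153 153 153]
 [154 144 150 167 174 172 171 162 169 161 151 154 154 153]
 [155 157 167 170 178 168 168 164 165 163 152 150 152 154]
 [153 153 165 180 186 195 210 159 205 248 235 169 152 151]
 [234 178 235 236 238 246 178 149 159 232 246 251 237 212]
 [252 251 252 252 252 251 162 144 144 150 236 252 252 243]
 [251 251 252 252 252 252 245 211 209 234 250 245 226 167]
 [217 233 241 243 245 247 245 241 240 227 197 183 166 168]
 [209 207 207 206 202 210 202 202 200 195 189 184 204 235]
 [234 217 212 212 209 211 211 205 200 222 227 240 228 192]]
[[ 47  46 105 159 202 189 175 166 110  50  66  75  76  73]
 [ 48  44  95 161 175 178 177 164  91  49  68  74  76  77]
 [ 51  45  97 161 173 177 175 164  87  48  67  74  76  75]
 [ 83  48  96 163 172 178 177 165 105  74  78  76  76  75]
 [149  87 126 167 217 230 233 219 148 150 147 123  91  75]
 [155 148 147 179 242 244 244 236 167 153 153 153 150 119]
 [156 147 149 158 199 222 213 167 154 154 153 154 155 153]
 [156 143 154 163 153 168 162 166 161 153 152 153 153 155]
 [155 156 165 168 155 159 162 159 178 166 153 152 151 152]
 [160 155 165 182 212 191 160 186 244 251 236 170 153 153]
 [237 236 236 244 245 189 146 177 245 252 252 251 237 212]
 [252 252 252 252 236 151 139 145 166 247 252 252 252 242]
 [251 251 252 252 247 211 158 184 234 251 251 246 221 166]
 [217 232 240 243 246 247 243 239 239 221 197 183 166 167]
 [204 205 206 206 209 210 206 204 201 195 188 187 204 235]
 [234 215 212 210 209 212 209 206 210 222 226 240 229 193]]
```

The pin's foot moved with the bush (u 358→356) and the head leans slightly in its loose fit, still up. The next hole is at least 11° away and I've turned about 4°, so I go on.

```bash
cat >> trk.py <<'E'
a=g[170:206,335:385].mean(2);print('rows',*[int(x) for x in np.sort(a,1)[:,-1][:0]]) if 0 else None
# brightness left above the flange edge: column-wise first row >225 (head top)
sub=g[176:196,345:372].mean(2)>222;y,x=np.nonzero(sub);k=y<=(y.min()+4 if len(y) else 0)
print('bright top row',176+y.min() if len(y) else None,'u',345+x[k].mean().round(1) if len(y) else None)
E
echo '[{"rot": [0,0,1],"finger_gap": 0},{"rot": [0,0,2],"finger_gap": 0},{"rot": [0,0,3],"finger_gap": 0},{"rot": [0,0,3],"finger_gap": 0}]' > rows.txt && python3 -m handwheel rows.txt>/dev/null; python3 trk.py;echo '[{"rot": [0,0,1],"finger_gap": 0},{"rot": [0,0,2],"finger_gap": 0},{"rot": [0,0,2],"finger_gap": 0}]' > rows.txt && python3 -m handwheel rows.txt>/dev/null; python3 trk.py;echo '[{"rot": [0,0,1],"finger_gap": 0},{"rot": [0,0,2],"finger_gap": 0},{"rot": [0,0,2],"finger_gap": 0}]' > rows.txt && python3 -m handwheel rows.txt>/dev/null; python3 trk.py
```

```text
t 15.7 yaw 39.17 shift (-3, 0) score 0.856 diff 3.92 F [-3.1 -3.7  2.3] Mz [-0.66  0.55  0.57] op 0.394 pos [ 0.5489 -0.1817  0.0859]
bright top row 182 u 353.9
t 16.05 yaw 37.18 shift (-4, 0) score 0.842 diff 3.29 F [-3.4 -4.7  1.3] Mz [-0.7   0.43  0.61] op 0.394 pos [ 0.5489 -0.1817  0.0858]
bright top row 182 u 353.5
t 16.4 yaw 35.17 shift (-4, 0) score 0.812 diff 2.78 F [-4.3 -4.3  1.6] Mz [-0.69  0.52  0.56] op 0.397 pos [ 0.5489 -0.1818  0.0858]
bright top row 182 u 352.8
```

```bash
cat >> trk.py <<'E'
sys.exit(0 if len(y) and 176+y.min()<=184 and d<6 else 1)
E
echo '[{"rot": [0,0,1],"finger_gap": 0},{"rot": [0,0,2],"finger_gap": 0},{"rot": [0,0,2],"finger_gap": 0}]' > rows.txt && python3 -m handwheel rows.txt>/dev/null; python3 trk.py && echo '[{"rot": [0,0,1],"finger_gap": 0},{"rot": [0,0,2],"finger_gap": 0},{"rot": [0,0,2],"finger_gap": 0}]' > rows.txt && python3 -m handwheel rows.txt>/dev/null && python3 trk.py && echo '[{"rot": [0,0,1],"finger_gap": 0},{"rot": [0,0,2],"finger_gap": 0},{"rot": [0,0,2],"finger_gap": 0}]' > rows.txt && python3 -m handwheel rows.txt>/dev/null && python3 trk.py
```

```text
t 16.75 yaw 33.18 shift (-5, 0) score 0.785 diff 2.53 F [-4.1 -4.1  2.4] Mz [-0.71  0.49  0.58] op 0.391 pos [ 0.5489 -0.1817  0.0858]
bright top row 182 u 352.5
t 17.1 yaw 31.17 shift (-5, 0) score 0.772 diff 2.95 F [-3.6 -4.5  1.5] Mz [-0.69  0.56  0.52] op 0.394 pos [ 0.5489 -0.1818  0.0859]
bright top row 182 u 351.9
t 17.45 yaw 29.18 shift (-5, 0) score 0.743 diff 3.1 F [-4.  -4.9  1.7] Mz [-0.67  0.47  0.57] op 0.397 pos [ 0.5489 -0.1818  0.0859]
bright top row 182 u 351.4
```

```bash
echo '[{"rot": [0,0,1],"finger_gap": 0},{"rot": [0,0,2],"finger_gap": 0},{"rot": [0,0,2],"finger_gap": 0}]' > rows.txt && python3 -m handwheel rows.txt>/dev/null; python3 trk.py && echo '[{"rot": [0,0,1],"finger_gap": 0},{"rot": [0,0,2],"finger_gap": 0},{"rot": [0,0,2],"finger_gap": 0}]' > rows.txt && python3 -m handwheel rows.txt>/dev/null && python3 trk.py && echo '[{"rot": [0,0,1],"finger_gap": 0},{"rot": [0,0,2],"finger_gap": 0},{"rot": [0,0,2],"finger_gap": 0}]' > rows.txt && python3 -m handwheel rows.txt>/dev/null && python3 trk.py && echo '[{"rot": [0,0,1],"finger_gap": 0},{"rot": [0,0,2],"finger_gap": 0},{"rot": [0,0,2],"finger_gap": 0}]' > rows.txt && python3 -m handwheel rows.txt>/dev/null && python3 trk.py && echo '[{"rot": [0,0,1],"finger_gap": 0},{"rot": [0,0,2],"finger_gap": 0},{"rot": [0,0,2],"finger_gap": 0}]' > rows.txt && python3 -m handwheel rows.txt>/dev/null && python3 trk.py
```

```text
t 17.8 yaw 27.18 shift (-6, 0) score 0.74 diff 2.77 F [-3.4 -4.4  1.6] Mz [-0.69  0.55  0.57] op 0.397 pos [ 0.5488 -0.1818  0.0858]
bright top row 182 u 350.8
t 18.15 yaw 25.17 shift (-7, 0) score 0.667 diff 2.98 F [-4.3 -4.4  1.7] Mz [-0.72  0.55  0.57] op 0.395 pos [ 0.5488 -0.1818  0.0858]
bright top row 182 u 350.1
t 18.5 yaw 23.17 shift (-8, 0) score 0.621 diff 3.14 F [-4.5 -4.9  1. ] Mz [-0.75  0.52  0.57] op 0.391 pos [ 0.5488 -0.1818  0.0859]
bright top row 182 u 349.7
t 18.85 yaw 21.17 shift (-8, 0) score 0.615 diff 2.45 F [-4.7 -4.6  2.5] Mz [-0.71  0.55  0.61] op 0.394 pos [ 0.5488 -0.1818  0.0859]
bright top row 182 u 349.3
t 19.2 yaw 19.18 shift (-8, 0) score 0.562 diff 2.9 F [-3.4 -4.5  2.6] Mz [-0.66  0.53  0.54] op 0.398 pos [ 0.5488 -0.1818  0.0858]
bright top row 182 u 348.6
```

```bash
sed -i 's/345:372\]/338:364]/;s/345+x/338+x/' trk.py; echo '[{"rot": [0,0,1],"finger_gap": 0},{"rot": [0,0,2],"finger_gap": 0},{"rot": [0,0,2],"finger_gap": 0}]' > rows.txt && python3 -m handwheel rows.txt>/dev/null; python3 trk.py && echo '[{"rot": [0,0,1],"finger_gap": 0},{"rot": [0,0,2],"finger_gap": 0},{"rot": [0,0,2],"finger_gap": 0}]' > rows.txt && python3 -m handwheel rows.txt>/dev/null && python3 trk.py && echo '[{"rot": [0,0,1],"finger_gap": 0},{"rot": [0,0,2],"finger_gap": 0},{"rot": [0,0,2],"finger_gap": 0}]' > rows.txt && python3 -m handwheel rows.txt>/dev/null && python3 trk.py && echo '[{"rot": [0,0,1],"finger_gap": 0},{"rot": [0,0,2],"finger_gap": 0},{"rot": [0,0,2],"finger_gap": 0}]' > rows.txt && python3 -m handwheel rows.txt>/dev/null && python3 trk.py && echo '[{"rot": [0,0,1],"finger_gap": 0},{"rot": [0,0,2],"finger_gap": 0},{"rot": [0,0,2],"finger_gap": 0}]' > rows.txt && python3 -m handwheel rows.txt>/dev/null && python3 trk.py
```

```text
t 19.55 yaw 17.18 shift (-9, 0) score 0.565 diff 2.72 F [-4.2 -5.8  2.3] Mz [-0.71  0.54  0.58] op 0.398 pos [ 0.5488 -0.1818  0.0859]
bright top row 182 u 344.7
t 19.9 yaw 15.17 shift (-9, 1) score 0.55 diff 2.87 F [-3.7 -4.6  2.5] Mz [-0.7   0.58  0.58] op 0.394 pos [ 0.5488 -0.1818  0.0858]
bright top row 182 u 345.3
t 20.25 yaw 13.17 shift (19, 15) score 0.484 diff 7.65 F [-4.9 -4.9  2.4] Mz [-0.69  0.59  0.59] op 0.397 pos [ 0.5488 -0.1818  0.0859]
bright top row 182 u 339.4
```

The frame changed sharply (diff 7.65) at yaw 13.2, so the pin may have dropped. I'll check the patch numerically.

Run:
```python
from h import *
g=np.load('prev.npy');print(g.mean(2).astype(int)[174:206:2,334:368:2])
A=np.array([.549,-.1817]);b=np.radians(136-33);h=A+.044*np.array([np.cos(b),np.sin(b)]);S=load('side1')
for z in(.138,.116,.094):print(z,proj(S,(*h,z)))
```

```text
[[ 76  76  76  77  74  49  61 149 160 172 179 182 160  60  46  67  76]
 [ 70  73  75  77  74  52  58 139 164 183 180 179 151  56  47  68  75]
 [ 60  69  74  76  73  51  60 140 175 202 188 178 146  55  48  69  73]
 [163 212 151  97 103  82  83 155 201 210 208 178 140  54  63  80  76]
 [ 67 143 241 247 232 152 147 168 202 212 210 189 148  86 125 144 124]
 [107 194 252 247 169 155 151 173 202 211 207 193 162 146 152 155 152]
 [206 236 216 161 154 153 151 182 202 212 208 197 161 150 155 155 153]
 [239 239 176 153 153 154 169 218 230 220 208 194 161 146 154 153 152]
 [252 252 247 236 234 177 237 243 243 242 226 228 232 167 153 152 154]
 [252 252 252 252 252 247 209 227 228 214 246 251 247 240 212 159 161]
 [234 252 252 252 252 246 176 170 169 166 233 246 251 252 252 247 246]
 [179 232 250 252 252 245 173 170 165 163 234 252 252 252 252 252 252]
 [195 184 199 238 248 251 213 184 174 185 246 252 252 252 252 252 244]
 [241 216 193 196 206 219 235 233 237 243 248 245 240 238 224 199 182]
 [203 242 235 205 206 204 209 208 212 207 210 208 201 197 193 191 189]
 [158 177 227 245 246 234 219 213 214 213 210 211 206 209 220 227 239]]
0.138 [348.8023 182.8235]
0.116 [348.6606 189.9049]
0.094 [348.5218 196.8383]
```

The head top is now at rows 189–192 (home predicted 189.9, standing 182.8), so the pin has dropped home. I stop turning, release the neck and retreat.

```bash
echo '[{"finger_gap": 0.8},{"finger_gap": 0.8},{"finger_gap": 0.8},{"finger_gap": 0.8},{"finger_gap": 0.8},{"pos": [0,0,-0.02],"finger_gap": 0.8},{"pos": [0,0,-0.06],"finger_gap": 0.8},{"pos": [0,0,-0.1],"finger_gap": 0.8},{"pos": [0,0,-0.14],"finger_gap": 0.8},{"pos": [0.0,0,-0.16],"finger_gap": 0.8},{"pos": [-0.04,0.0,-0.16],"finger_gap": 0.8},{"pos": [-0.08,0,-0.16],"finger_gap": 0.8},{"pos": [-0.12,0,-0.16],"finger_gap": 0.8},{"pos": [-0.16,0,-0.16],"finger_gap": 0.8},{"pos": [-0.18,0,-0.16],"finger_gap": 0.8},{"pos": [-0.18,0,-0.16],"finger_gap": 0.8},{"pos": [-0.18,0,-0.16],"finger_gap": 0.8}]' > rows.txt && python3 -m handwheel rows.txt
python3 - <<'E'
from h import *
snap('side','side9');snap('top','top9')
def cr(f,x,y,w,h): return cv2.resize(cv2.imread(f'pics/{f}.png')[y:y+h,x:x+w],(400,300),interpolation=cv2.INTER_CUBIC)
cv2.imwrite('pics/c9.png',np.vstack([np.hstack([cr('side9',320,165,60,45),cr('side9',160,90,320,240)]),np.hstack([cr('top9',324,160,100,75),cr('top9',150,150,160,120)])]))
E
```

```text
time_s: 21.95
position: [0.5899, -0.3556, 0.2452]
tcp_rot: [[-0.225, 0.974, -0.001], [0.974, 0.225, 0.002], [0.002, -0.001, -1.0]]
force: [0.2, 0.4, -0.5]
opening: 0.8
grasp_force: 0.0
```

View pics/c9.png

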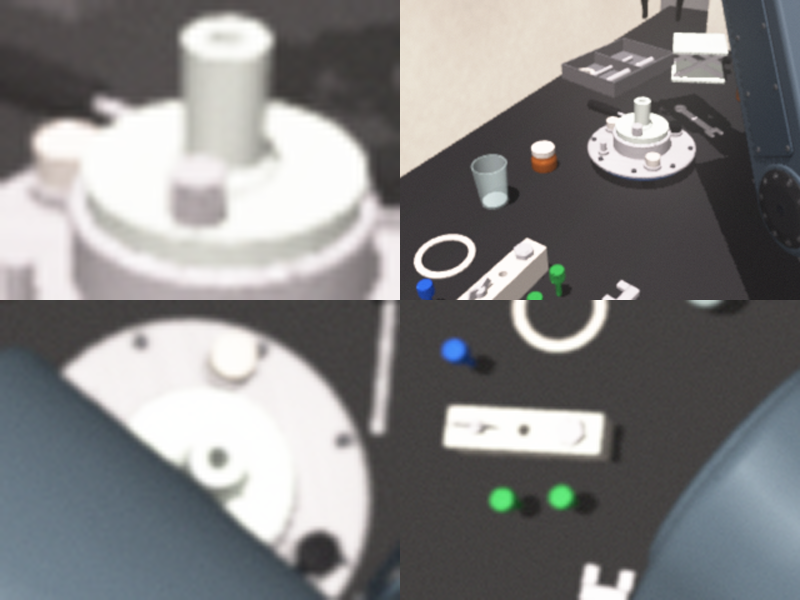

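The pin's head sits flat on the flange at crop (198,190), the rack's middle hole is empty, and the other things are where they were. The gripper is clear of everything.

```bash
python3 -c "
from rig import bot
print(bot.hand_in())"
```

```text
the job is handed in; nothing more can be done
None
```

The lock pin is fully home through the bush into the lid with its head flat on the flange, the gripper is clear, nothing else was moved, and I handed the job in at about 22 s.

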